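# Open the test reader

### The arm

A 6-joint arm with a two-finger parallel gripper is mounted at the origin on the work surface. World frame = base frame: x ahead of the robot, y to its left, z up, the work surface at z = 0. Lengths are in mm, angles in rad, forces in N, time in s.
With the tool pointing down it reaches from about 400 to 925 mm from the base axis. Payload 12.5 kg.
Tool frame: the origin (TCP) lies at the centre of the arm's flange, where the gripper is bolted on; the fingertips stand 190 mm ahead of it and the grasp point (between the pads) lies env.grip_point_offset ahead of it (env.grip_point_offset is the distance from the TCP to the grasp point, in mm); z points along the fingers, x is the direction in which the jaws open and shut, and the axes are right-handed (so a half turn about z gives the same grasp; the last joint's range is limited). The gripper opens to 95 mm and grips with 3 to 60 N. Pads are 20 mm wide; open, the fingers measure 119 mm over their backs; the gripper's body (75 mm by 180 mm) begins 59 mm behind the grasp point.
Start: joints at [-1.331, 0.491, 1.559, -0, 1.092, -0.106], TCP at [211.863, -587.996, 404.761] pointing down, gripper open.
Joint ranges: [-3.1, 3.1], [-0.84, 2.19], [0.05, 2.79], [-1.13, 4.28], [0.06, 2.93], [-2.69, 2.69]. Speed limits (rad/s): [2.22, 2.22, 2.79, 3.14, 3.14, 3.14].

### API

Orientations are given as [roll, pitch, yaw] about the fixed x, y, z axes, in that order (R = Rz(yaw) Ry(pitch) Rx(roll)).
In Python, from cell import state, read_camera, camera_model, job_done, env gives the robot as it stands.
- The arm moves only by the tool arm_command, never from a script. Its argument "steps" is a list of rows, each a list of 6 numbers: the shift along the tool's x, y, z in cm, then the turn, a rotation vector about the tool's x, y, z in degrees. In form: [[dx, dy, dz, rx, ry, rz], ...]. A call has 1 to 12 rows; each row is the pose to reach, as a shift and turn from the pose commanded when the call began, along the tool's axes at that moment; what a row does not reach only later rows make up. A row lasts 1/12 s, in which the tool goes at most 41.7 mm and 7.16 degrees, less where a joint would pass 70% of its speed; a pose out of reach is approached as far as the arm can. A call with a gripper value outside its range is refused whole. "jaw" is the finger opening in cm, from 0 to 9.51, set as the call begins (left out, the last holds). The fingers move at their own pace and stop on an object; the grip force is fixed at half the most. Time passes only in rows, so rows that repeat a pose let the fingers close. It gives the time, the measured TCP pose, the force and the opening at its end, in the units of the state.
- state(): the state, without advancing time (a new reading comes with each control period).
- read_camera(name): name is "scene" or "top" or "wrist"; returns the picture (420x560x3 uint8, red, green, blue); there is no depth.
- camera_model(name): a dict with "K" (3x3 intrinsics, pixels), "xyz" and "rotation" of the camera in the world. Camera axes: x right, y up, looking along -z (the intrinsics and any distortion apply to the point x, -y, -z); pixel columns grow to the right and rows downward; lengths in mm; the calibration is good to about 2 mm. The wrist camera is an equidistant fisheye: a pixel r from the principal point sees the ray r / f radians off the axis. A picture is of the moment at which its call begins: read the wrist's pose just before it. camera_model takes no time and is no camera call; for the wrist camera it gives the pose at the moment of the call.
- job_done(): hands the job in, once; it reports no verdict.
The state is a dict: "t": time; "joints": joint angles; "qvel": joint speeds; "tau": joint torques, N m; "eef_pos": TCP position; "tcp_rot": TCP orientation; "ft_force": force on the tool from outside, world axes, zero at the start; "moment": the same for the moment, N m; "opening": opening from 0.0 (shut) to 1.0 (fully open).
Only numpy, scipy, OpenCV 4.12 (cv2) and the standard library are available. Lean on these libraries where they do the work, as an engineer would, in place of code of your own. Each camera call takes 0.05 s, during which the arm holds its last target. There are 200 camera calls.

### The job

Open the rapid-test reader for loading: press its orange release tab down with the fingertips so that the teal lid springs up, then push the lid on over, past upright, until it lies fully back against its stop and stays there by itself. Leave the test cassette lying in the reader, pick nothing up, and leave everything around the reader where it stands.

Things in the scene. Friction and masses are not known exactly. Their poses are not given: they have to be found in the camera images.
- reader: White rapid-test reader fixed to the bench, 165 x 124 x 59 mm (x, y, z) without lid and tab. Origin: on the bench, under the body; its x axis points level from the front (tab side) to the back (hinge side), y along the hinge, z up. The body spans x -80 to +85 mm, y -62 to +62 mm; with the lid closed it is 72 mm high.
- tab_press (a point): Middle of the top of the orange thumb plate that juts level from the reader's front (28 mm deep, 40 mm wide, 5 mm thick; top 45 mm above the bench at rest). Press it down: it tips about a hinge 22 mm behind this point, towards the reader. The lid is freed when this point is about 4.5 mm down; full travel 7.5 mm. Behind it, 15 to 31 mm from this point, the catch (24 mm wide) stands 73 mm high.
- tab (a joint): Tip angle of the release tab, rad: 0 at rest, 0.35 fully down against its stop; the lid is freed at about 0.2. A spring resists with about 1 N at first, 4 N when fully down, and brings it back up when let go.
- hinge_mid (a point): Fixed point in the middle of the lid's hinge axis, 60 mm behind the reader's origin and 66 mm above the bench. The axis runs along the reader's y.
- lid_edge (a point): Middle of the lower side of the lid's front lip; moves with the lid, 138 mm from the hinge axis. The teal lid is a flat panel 12 mm thick, 116 mm wide, 130 mm from hinge to front edge, with a thinner lip (4 mm thick, 60 mm wide) 8 mm farther. Axes are the lid's: as the reader's when closed.
- lid (a joint): Lid angle, rad: 0 closed and level (latched it reads about 0.01), 1.57 upright, 1.85 back on its stop. Once freed, a spring pin lifts it to about 0.55, where it rests, its lip some 70 mm up. Then it weighs about 0.5 N at the lip and is pushed from under or in front of its front edge; left before upright it falls back to 0.55, past upright it falls to its stop and stays.
- cassette_in: White test cassette, 70 x 22 x 5 mm, lying loose in the reader's well under the lid; origin at the centre of its underside, 45 mm above the bench. Must stay there.
- tube_rack: Loose white rack, 110 x 70 mm and 85 mm high, full of purple-capped tubes, standing beside the reader (its left as seen from the robot); origin at the centre of its underside. Leave alone.
- vial: Loose amber vial with a white cap, 26 mm across, 61 mm high, standing beside the reader (right side); origin at the centre of its underside. Leave alone.
- cassette_out: Loose white test cassette, 70 x 22 x 5 mm, lying on the bench beside the reader (right side); origin at the centre of its underside. Leave alone.
- highlighter: Loose yellow-green highlighter, about 113 x 18 x 15 mm, lying on the bench; origin at its underside. Leave alone.
- stamp: Loose blue hand stamp, 45 x 30 mm and 64 mm high; origin at the centre of its underside. Leave alone.
- phone: Loose black phone, 145 x 70 x 9 mm, lying flat; origin at the centre of its underside. Leave alone.
Things that resemble listed ones, but are neither listed nor needed, are in the scene too. Leave any pink or yellow look-alike of the reader alone.

How it is judged:
By the outcome, as a careful person would: the job done as asked, in the order asked, and still so for the second after the job is handed in, with the robot touching nothing.
It also fails if it takes over 38 s, if anything falls off the work surface, if the arm or the gripper's body presses on something with over 40 N, if the wrist force passes 120 N, or if a joint passes its speed limit or range.

## Working session

There is one attempt and no reset: what is moved stays moved. The work goes in short steps, Python scripts to look and compute and a tool call to move; the robot and the scene stay as the last step left them, time stands still between calls to the robot, and variables do not carry over. Pictures are saved under pics/ and viewed, about 8 in all and at most 12, crops included, and the job is handed in when it is done.

Besides the shell and the picture viewer there is one more tool, called after "Call:" by a JSON object that holds its "name" and its "arguments", one argument or row to a line. arm_command: Moves the arm, as the interface text tells. Its arguments: {"type":"object","properties":{"steps":{"type":"array"},"jaw":{"type":"number"}},"required":["steps"]}

```bash
mkdir -p pics; ls; cat > h.py <<'E'
import numpy as np, cv2
from cell import state, read_camera, camera_model, job_done, env
def save(n,f):
    im=read_camera(n); cv2.imwrite(f,im[:,:,::-1]); return im
def ray(m,u,v):
    K=np.array(m["K"]); d=np.array([(u-K[0,2])/K[0,0],(v-K[1,2])/K[1,1]])
    return d
E
python3 - <<'E'
from h import *
s=state(); print({k:np.round(v,3) for k,v in s.items()}, env.grip_point_offset)
for n in ("scene","top","wrist"): print(n,camera_model(n))
a=save("scene","pics/s0.png"); b=save("top","pics/t0.png")
E
```

```text
pics
{'t': np.float64(0.0), 'joints': array([-1.331,  0.492,  1.559,  0.   ,  1.092, -0.106]), 'qvel': array([ 0.001, -0.   , -0.   , -0.001,  0.   ,  0.001]), 'tau': array([-0.0000e+00, -6.1265e+01, -2.5819e+01,  6.9000e-02,  4.8000e-02,
       -0.0000e+00]), 'eef_pos': array([ 211.836, -587.964,  404.15 ]), 'tcp_rot': array([-3.141e+00,  1.000e-03, -1.225e+00]), 'ft_force': array([-0.421, -0.091,  0.298]), 'moment': array([ 0.002, -0.005,  0.085]), 'opening': np.float64(1.001)} 171.3
scene {'K': array([[495.83866811,   0.        , 281.44744034],
       [  0.        , 495.83866811, 203.84388908],
       [  0.        ,   0.        ,   1.        ]]), 'xyz': array([1496.53433473,   34.3122539 ,  879.44434035]), 'rotation': array([ 0.88625738, -0.00490997,  1.62366651])}
top {'K': array([[520.36663802,   0.        , 287.82359004],
       [  0.        , 520.36663802, 208.33153486],
       [  0.        ,   0.        ,   1.        ]]), 'xyz': array([ 197.46319404,  -13.87723685, 1376.19088005]), 'rotation': array([ 0.22973068, -0.00308941, -1.62079636])}
wrist {'K': array([[325.1922621 ,   0.        , 274.6094431 ],
       [  0.        , 325.1922621 , 214.88015477],
       [  0.        ,   0.        ,   1.        ]]), 'xyz': array([ 278.97955123, -562.96732717,  383.56953066]), 'rotation': array([-2.57587674e-01,  5.95698667e-04, -1.22553492e+00])}
```

View pics/s0.png

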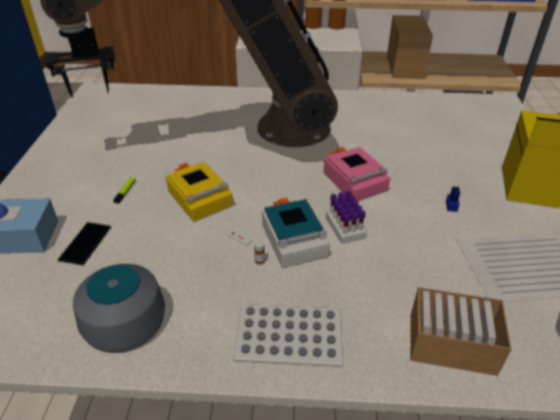

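View pics/t0.png

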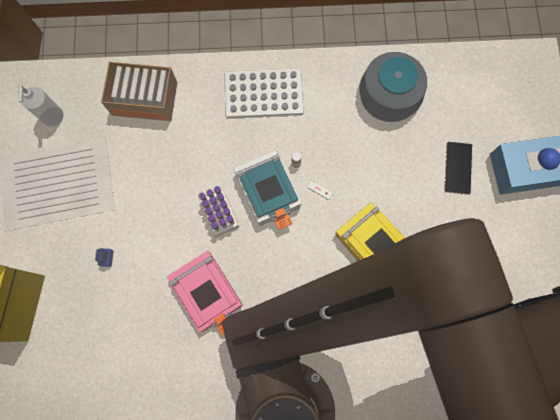

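Top view: the white/teal reader is at about (268,187) with its orange tab at (282,219). In the scene view it is at (295,230), tab (281,203). Look-alikes are the pink reader, top (205,292) / scene (356,172); the yellow reader, top (372,240) / scene (199,188); and the grey centrifuge with a teal top, top (395,85) / scene (119,305). I choose the white body with the teal lid, which has the rack on its left and the vial on its right.

```bash
cat >> h.py <<'E'
from scipy.spatial.transform import Rotation as Rn
def cast(m,p):
    """pixels (n,2) -> origin, unit rays (world), pinhole"""
    K=np.array(m["K"]); p=np.atleast_2d(p).astype(float)
    d=np.c_[(p[:,0]-K[0,2])/K[0,0],-(p[:,1]-K[1,2])/K[1,1],-np.ones(len(p))]
    return np.array(m["xyz"]), (d@Rn.from_euler("xyz",m["rotation"]).as_matrix().T)
def castfish(m,p):
    K=np.array(m["K"]); p=np.atleast_2d(p).astype(float)
    a=np.c_[p[:,0]-K[0,2],-(p[:,1]-K[1,2])]/K[0,0]; th=np.linalg.norm(a,axis=1)[:,None]
    d=np.c_[a*np.sinc(th/np.pi),-np.cos(th)]
    return np.array(m["xyz"]), (d@Rn.from_euler("xyz",m["rotation"]).as_matrix().T)
def onz(c,z):
    o,d=c; return o+d*((z-o[2])/d[:,2])[:,None]
def cross(c1,c2):
    """nearest points of paired rays and gap"""
    out=[]
    for d1,d2 in zip(c1[1],c2[1]):
        t=np.linalg.lstsq(np.c_[d1,-d2],c2[0]-c1[0],rcond=None)[0]
        a,b=c1[0]+t[0]*d1,c2[0]+t[1]*d2; out.append(np.r_[(a+b)/2,np.linalg.norm(a-b)])
    return np.array(out)
def blobs(im,lo,hi,amin=25):
    hsv=cv2.cvtColor(im,cv2.COLOR_RGB2HSV); m=cv2.inRange(hsv,np.array(lo),np.array(hi))
    cs=cv2.findContours(m,cv2.RETR_EXTERNAL,cv2.CHAIN_APPROX_NONE)[0]
    return sorted([c for c in cs if cv2.contourArea(c)>amin],key=cv2.contourArea,reverse=True)
TEAL=((85,120,40),(100,255,200)); ORANGE=((4,170,120),(14,255,255))
E
python3 - <<'E'
from h import *
C={}
for n in ("scene","top"):
    im=cv2.cvtColor(cv2.imread(f"pics/{n[0]}0.png"),cv2.COLOR_BGR2RGB); m=camera_model(n)
    for nm,r in (("TEAL",TEAL),("ORANGE",ORANGE)):
        for c in blobs(im,*r):
            b=cv2.minAreaRect(c); q=cv2.boxPoints(b)
            print(n,nm,cv2.contourArea(c),np.round(b[0]),np.round(b[1]),np.round(b[2],1))
            z=72 if nm=="TEAL" else 45
            print(np.round(onz(cast(m,np.vstack([q,[b[0]]])),z)[:,:2].tolist()).tolist())
v=[cv2.resize(cv2.imread("pics/s0.png")[180:280,220:360],None,fx=4,fy=4,interpolation=2),cv2.resize(cv2.imread("pics/t0.png")[140:240,215:355],None,fx=4,fy=4,interpolation=2)]
cv2.imwrite("pics/c0.png",np.hstack(v)[:, :][:400,:1120]); 
cv2.imwrite("pics/c0.png",cv2.resize(np.hstack(v),(800,286)))
E
```

```text
scene TEAL 1465.0 [113. 284.] [36. 53.] 63.4
[[794.0, -433.0], [718.0, -352.0], [810.0, -290.0], [877.0, -369.0], [802.0, -361.0]]
scene TEAL 1318.5 [293. 219.] [33. 50.] 77.0
[[529.0, -54.0], [476.0, 69.0], [599.0, 87.0], [646.0, -27.0], [565.0, 19.0]]
scene ORANGE 25.5 [280. 201.] [ 4. 13.] 81.9
[[461.0, -38.0], [450.0, -3.0], [465.0, -1.0], [475.0, -35.0], [463.0, -19.0]]
top TEAL 537.5 [402.  70.] [36. 23.] 47.3
[[894.0, -312.0], [939.0, -363.0], [856.0, -422.0], [812.0, -371.0], [875.0, -367.0]]
top ORANGE 35.0 [220. 319.] [6. 9.] 53.1
[[234.0, 163.0], [246.0, 145.0], [234.0, 137.0], [222.0, 154.0], [234.0, 150.0]]
```

View pics/c0.png

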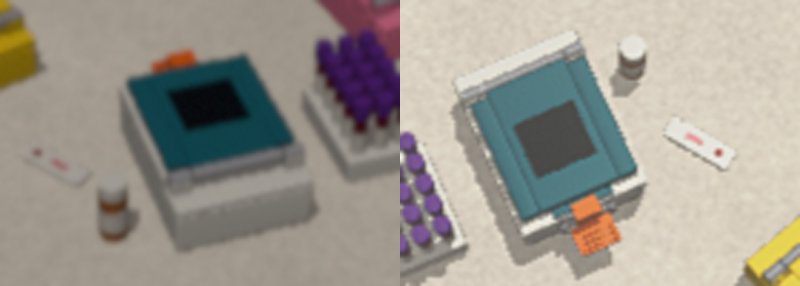

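The crop confirms it: white body, teal lid, orange tab facing the robot, rack to its left, and the vial and cassette to its right. I'll loosen the masks and compute the pose.

```bash
python3 - <<'E'
from h import *
im=cv2.cvtColor(cv2.imread("pics/t0.png"),cv2.COLOR_BGR2RGB); mt=camera_model("top"); ms=camera_model("scene")
h=cv2.cvtColor(im,cv2.COLOR_RGB2HSV); print(h[180,250],h[200,290],h[222,282],h[212,280])
hs=cv2.cvtColor(cv2.cvtColor(cv2.imread("pics/s0.png"),cv2.COLOR_BGR2RGB),cv2.COLOR_RGB2HSV); print(hs[205,275],hs[202,282])
W=lambda h,x0,y0,x1,y1,lo,hi:(x0,y0,cv2.inRange(h[y0:y1,x0:x1],np.array(lo),np.array(hi)))
def rect(w):
    c=max(cv2.findContours(w[2],cv2.RETR_EXTERNAL,cv2.CHAIN_APPROX_NONE)[0],key=cv2.contourArea)+np.array([w[0],w[1]])
    return c,cv2.minAreaRect(c.astype(np.float32))
for nm,w,m,z in (("top teal",W(h,225,145,310,225,(80,60,30),(105,255,220)),mt,72),("top or",W(h,265,195,300,240,(2,120,100),(20,255,255)),mt,45),
  ("sc teal",W(hs,250,190,335,245,(80,80,20),(105,255,220)),ms,72),("sc or",W(hs,265,190,300,215,(2,120,80),(20,255,255)),ms,60)):
    c,b=rect(w); print(nm,cv2.contourArea(c),b)
    if z==72:
        g=onz(cast(m,c[:,0]+0.0),z)[:,:2].astype(np.float32); r=cv2.minAreaRect(g); print(" world",r,cv2.boxPoints(r).round().tolist())
    else: print(" world",onz(cast(m,[b[0]]),z).round(), onz(cast(m,cv2.boxPoints(b)),z).round().tolist())
E
```

```text
[ 94  90 125] [ 94  93 129] [ 11 165 209] [ 11 169 229]
[ 7 65 82] [ 10 208 147]
top teal 1895.0 ((268.7415771484375, 188.21348571777344), (49.4492073059082, 43.451805114746094), 65.69544982910156)
 world ((558.4530029296875, 14.021621704101562), (132.31138610839844, 112.48278045654297), 21.58232879638672) [[476.0, 42.0], [518.0, -63.0], [641.0, -14.0], [599.0, 91.0]]
top or 197.5 ((281.4000244140625, 218.30003356933594), (17.88854217529297, 14.758047103881836), 63.43495178222656)
 world [[482. -15.  45.]] [[496.0, 12.0, 45.0], [512.0, -24.0, 45.0], [468.0, -42.0, 45.0], [453.0, -7.0, 45.0]]
sc teal 1368.0 ((293.2117614746094, 218.9529571533203), (33.407291412353516, 50.76173400878906), 77.47119140625)
 world ((563.9871215820312, 17.083297729492188), (122.06533813476562, 111.67003631591797), 21.296493530273438) [[487.0, 47.0], [527.0, -57.0], [641.0, -13.0], [601.0, 91.0]]
sc or 46.5 ((280.2884521484375, 200.9423370361328), (4.706787109375, 15.100942611694336), 78.69007110595703)
 world [[482. -18.  60.]] [[480.0, -39.0, 60.0], [465.0, -1.0, 60.0], [484.0, 2.0, 60.0], [499.0, -36.0, 60.0]]
```

```bash
cat >> h.py <<'E'
YAW=0.374; O=np.array([565.,16.,0.])
def R_(tilt,yaw=None):  # tool x = -reader y, tool z down leaning to +reader x by tilt (deg)
    y=YAW if yaw is None else yaw
    return Rn.from_euler("xyz",[np.pi,0,y-np.pi/2])*Rn.from_rotvec([np.radians(tilt),0,0])
def rd(p,yaw=None): # reader -> world
    y=YAW if yaw is None else yaw
    return O+Rn.from_euler("z",y).apply(p)
def inv(p): return Rn.from_euler("z",-YAW).apply(np.atleast_2d(p)-O)
def move(tip,tilt):
    """tip: fingertip centre in reader frame -> row in tool cm/deg from the measured pose"""
    s=state(); R0=Rn.from_euler("xyz",s["tcp_rot"]); R1=R_(tilt)
    tcp=rd(tip)-R1.apply([0,0,190.])
    d=R0.inv().apply(tcp-s["eef_pos"])/10; r=np.degrees((R0.inv()*R1).as_rotvec())
    print("row",np.r_[d,r].round(2).tolist(),"tcp",tcp.round(),"r",np.hypot(*tcp[:2]).round())
def where():
    s=state(); R=Rn.from_euler("xyz",s["tcp_rot"]); p=s["eef_pos"]+R.apply([0,0,190.])
    z=R.apply([0,0,1.]); print("t",round(float(s["t"]),2),"tip(reader)",inv(p).round(1),"tilt/dir",Rn.from_euler("z",-YAW).apply(z).round(3),"F",s["ft_force"].round(2),"q",s["joints"].round(2),"open",s["opening"].round(2))
E
python3 - <<'E'
from h import *
mt=camera_model("top")
im=cv2.cvtColor(cv2.imread("pics/t0.png"),cv2.COLOR_BGR2RGB)
for z in (85,):
    c=blobs(im[170:245,190:245],(120,60,40),(150,255,255),3); p=np.vstack(c)[:,0]+[190,170]
    print("caps reader",inv(onz(cast(mt,p),z)).min(0).round(),inv(onz(cast(mt,p),z)).max(0).round())
print("vial",inv(onz(cast(mt,[[296,158]]),61)).round())
where(); move([-130,0,200],0); move([-125,0,150],15)
E
```

```text
caps reader [-50. 118.  85.] [ 50. 174.  85.]
vial [[  42. -100.   61.]]Traceback (most recent call last):
  File "<stdin>", line 8, in <module>
  File "h.py", line 49, in where
    z=R.apply([0,0,1.]); print("t",round(float(s["t"]),2),"tip(reader)",inv(p).round(1),"tilt/dir",Rn.from_euler("z",-YAW).apply(z).round(3),"F",s["ft_force"].round(2),"q",s["joints"].round(2),"open",s["opening"].round(2))
                                                                                                                                                                                                        ^^^^^^^^^^^^^^^^^^
AttributeError: 'float' object has no attribute 'round'
```

```bash
sed -i 's/s\["opening"\].round(2)/round(s["opening"],2)/' h.py; python3 - <<'E'
from h import *
where(); move([-130,0,200],0); move([-125,0,150],15)
E
```

```text
t 0.1 tip(reader) [[-549.4 -433.   214.2]] tilt/dir [ 0.     0.001 -1.   ] F [ 0.85 -0.55  0.69] q [-1.33  0.49  1.56 -0.    1.09 -0.11] open 1.0
row [-44.48, -40.7, 1.47, -0.01, 0.06, -1.62] tcp [444. -31. 390.] r 445.0
row [-44.35, -36.29, 7.12, 14.99, -0.16, -1.61] tcp [403. -48. 334.] r 406.0
```

Call:
{"name": "arm_command", "arguments": {
  "steps": [
    [-22,-20,0.7,0,0,-0.8],
    [-22,-20,0.7,0,0,-0.8],
    [-22,-20,0.7,0,0,-0.8],
    [-22,-20,0.7,0,0,-0.8],
    [-22,-20,0.7,0,0,-0.8],
    [-22,-20,0.7,0,0,-0.8],
    [-22,-20,0.7,0,0,-0.8],
    [-22,-20,0.7,0,0,-0.8],
    [-22,-20,0.7,0,0,-0.8],
    [-22,-20,0.7,0,0,-0.8]
  ],
  "jaw": 0
}}

```text
t: 0.93
eef_pos: [325.7, -313.5, 397.9]
tcp_rot: [-3.142, -0.001, -1.21]
ft_force: [-0.4, -0.3, -0.5]
opening: 0.355
```

Call:
{"name": "arm_command", "arguments": {
  "steps": [
    [-22.4,-20.7,0.7,0,0,-0.8],
    [-22.4,-20.7,0.7,0,0,-0.8],
    [-22.4,-20.7,0.7,0,0,-0.8],
    [-22.4,-20.7,0.7,0,0,-0.8],
    [-22.4,-20.7,0.7,0,0,-0.8],
    [-22.4,-20.7,0.7,0,0,-0.8],
    [-22.4,-20.7,0.7,0,0,-0.8],
    [-22.4,-20.7,0.7,0,0,-0.8],
    [-22.4,-20.7,0.7,0,0,-0.8],
    [-22.4,-20.7,0.7,0,0,-0.8],
    [-22.4,-20.7,0.7,0,0,-0.8]
  ]
}}

```text
t: 1.85
eef_pos: [440.5, -32.1, 390.5]
tcp_rot: [3.141, -0.0, -1.198]
ft_force: [0.0, 0.7, -0.0]
opening: 0.005
```

```bash
python3 - <<'E'
from h import *
import json
where(); m=camera_model("wrist"); save("wrist","pics/w1.png")
json.dump({k:np.array(v).tolist() for k,v in m.items()},open("w1.json","w"))
move([-125,0,140],15)
E
```

```text
t 1.85 tip(reader) [[-133.5    0.7  200.5]] tilt/dir [-0. -0. -1.] F [ 0.02  0.72 -0.01] q [-0.22  0.25  2.   -0.    0.89  0.98] open 0.01
row [0.07, 4.05, 6.71, 15.02, -0.02, -0.13] tcp [403. -48. 324.] r 406.0
```

View pics/w1.png

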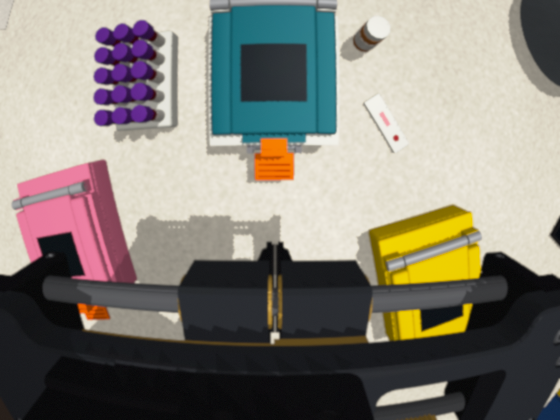

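The wrist view shows the white/teal reader straight ahead: lid at cols 210–337, catch at (273,146), tab plate at (274,166). The fingers are aligned with it. I'll take a second, lower, tilted view next.

Call:
{"name": "arm_command", "arguments": {
  "steps": [
    [0,2,3.3,7,0,0],
    [0,4,6.7,14,0,0],
    [0,4,6.7,15,0,0],
    [0,4,6.7,15,0,0],
    [0,4,6.7,15,0,0]
  ]
}}

```text
t: 2.32
eef_pos: [403.2, -46.5, 323.9]
tcp_rot: [-2.882, 0.001, -1.2]
ft_force: [0.1, -0.4, 0.6]
opening: 0.005
```

```bash
python3 - <<'E'
from h import *
import json
where(); m=camera_model("wrist"); im2=save("wrist","pics/w2.png")
m1=json.load(open("w1.json")); im1=cv2.cvtColor(cv2.imread("pics/w1.png"),cv2.COLOR_BGR2RGB)
def feats(im,tag):
    h=cv2.cvtColor(im,cv2.COLOR_RGB2HSV)
    out={}
    for nm,lo,hi in (("teal",(80,100,30),(105,255,255)),("or",(4,180,120),(16,255,255))):
        mk=cv2.inRange(h,np.array(lo),np.array(hi)); mk[:, :190]=0; mk[:,360:]=0
        mk=cv2.morphologyEx(mk,cv2.MORPH_CLOSE,np.ones((3,3)))
        c=max(cv2.findContours(mk,cv2.RETR_EXTERNAL,cv2.CHAIN_APPROX_NONE)[0],key=cv2.contourArea)
        q=cv2.boxPoints(cv2.minAreaRect(c)); x=c[:,0]
        # extreme corners: bottom-left, bottom-right, top-left, top-right
        E=[x[np.argmax(x@v)] for v in ([-1,1],[1,1],[-1,-1],[1,-1])]; out[nm]=np.array(E,float); print(tag,nm,cv2.contourArea(c),out[nm].tolist())
    return out
a=feats(im1,"w1"); b=feats(im2,"w2")
for k in a:
    r=cross(castfish(m1,a[k]),castfish(m,b[k])); print(k,"world",r.round(1).tolist()); print("  reader",inv(r[:,:3]).round(1).tolist())
E
```

```text
t 2.32 tip(reader) [[-124.6    0.9  140.3]] tilt/dir [ 0.257 -0.    -0.966] F [ 0.13 -0.35  0.61] q [-0.31  0.3   2.21  0.37  0.47  0.57] open 0.0
w1 teal 15623.0 [[213.0, 133.0], [334.0, 132.0], [214.0, 13.0], [333.0, 13.0]]
w1 or 1292.5 [[255.0, 178.0], [292.0, 178.0], [262.0, 139.0], [285.0, 139.0]]
w2 teal 19003.0 [[203.0, 170.0], [344.0, 169.0], [209.0, 41.0], [337.0, 41.0]]
w2 or 1929.5 [[252.0, 228.0], [295.0, 228.0], [260.0, 178.0], [288.0, 178.0]]
teal world [[485.4, 47.1, 70.5, 0.2], [526.9, -56.9, 68.8, 0.2], [595.2, 90.6, 67.4, 0.8], [636.7, -14.4, 65.8, 0.0]]
  reader [[-62.7, 58.0, 70.5], [-62.1, -53.9, 68.8], [55.4, 58.5, 67.4], [55.6, -54.5, 65.8]]
or world [[455.0, -4.4, 40.0, 0.1], [468.7, -39.5, 39.6, 0.3], [495.8, 2.7, 66.5, 0.1], [503.7, -17.6, 66.7, 0.8]]
  reader [[-109.8, 21.2, 40.0], [-110.0, -16.4, 39.6], [-69.3, 12.9, 66.5], [-69.4, -8.9, 66.7]]
```

View pics/w2.png

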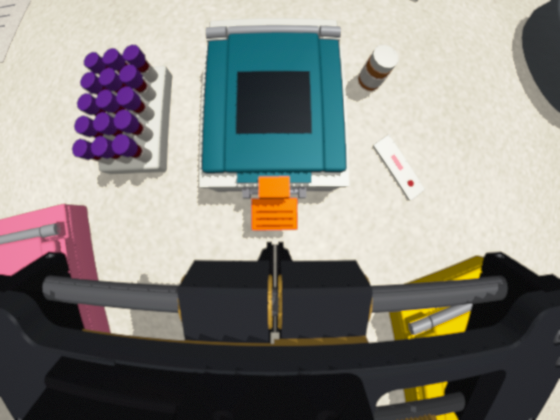

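The two views agree. The plate's front edge is at reader x −110, y centre +2, z ≈ 40–45, and the lid is at z ≈ 70. Next I move above the tab.

```bash
sed -i 's/O=np.array(\[565.,16.,0.\])/O=np.array([565.,16.,0.])+2*np.array([-.365,.931,0])/' h.py; python3 - <<'E'
from h import *
where(); move([-110,0,90],15); move([-97,0,55],15);move([-97,0,38],15)
E
```

```text
t 2.37 tip(reader) [[-123.9   -1.2  140.8]] tilt/dir [ 0.258 -0.001 -0.966] F [0.49 0.14 0.66] q [-0.31  0.29  2.2   0.37  0.47  0.57] open 0.0
row [-0.11, -0.01, 5.27, 0.06, -0.04, -0.1] tcp [416. -40. 274.] r 418.0
row [-0.11, -0.37, 8.99, 0.06, -0.04, -0.1] tcp [428. -36. 239.] r 430.0
row [-0.11, 0.07, 10.63, 0.06, -0.04, -0.1] tcp [428. -36. 222.] r 430.0
```

Call:
{"name": "arm_command", "arguments": {
  "steps": [
    [-0.1,0,2.5,0,0,0],
    [-0.1,0,5,0,0,0],
    [-0.1,-0.2,7,0,0,0],
    [-0.1,-0.4,9,0,0,0],
    [-0.1,-0.4,9,0,0,0],
    [-0.1,-0.4,9,0,0,0]
  ]
}}

```text
t: 2.87
eef_pos: [428.8, -34.4, 238.0]
tcp_rot: [-2.88, 0.001, -1.196]
ft_force: [-0.3, 0.8, 0.1]
opening: 0.003
```

```bash
python3 - <<'E'
from h import *
where(); im=save("wrist","pics/w3.png"); cv2.imwrite("pics/w3c.png",cv2.resize(im[100:330,150:400,::-1],None,fx=2.4,fy=2.4)); move([-97,0,44],15);move([-97,0,38],15)
E
```

```text
t 2.87 tip(reader) [[-96.1   1.1  54.5]] tilt/dir [ 0.258  0.001 -0.966] F [-0.31  0.76  0.1 ] q [-0.26  0.5   2.23  0.67  0.25  0.29] open 0.0
row [0.08, 0.36, 1.06, -0.04, 0.01, 0.02] tcp [428. -36. 228.] r 430.0
row [0.08, 0.52, 1.64, -0.04, 0.01, 0.02] tcp [428. -36. 222.] r 430.0
```

View pics/w3c.png

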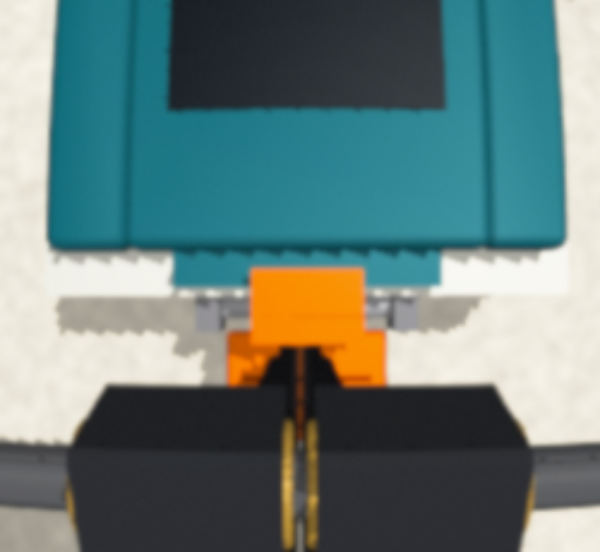

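The fingertips are over the plate at crop (300,370), centred and just in front of the catch at (307,300). I'll press in small steps.

Call:
{"name": "arm_command", "arguments": {
  "steps": [
    [0.1,0.1,0.4,0,0,0],
    [0.1,0.2,0.8,0,0,0],
    [0.1,0.3,1.1,0,0,0],
    [0.1,0.4,1.3,0,0,0],
    [0.1,0.4,1.3,0,0,0],
    [0.1,0.4,1.3,0,0,0]
  ]
}}

```text
t: 3.42
eef_pos: [428.2, -35.7, 225.2]
tcp_rot: [-2.878, -0.001, -1.197]
ft_force: [1.2, -0.3, 2.9]
opening: 0.003
```

```bash
cat >> h.py <<'E'
def lidrows(f):
    im=save("wrist",f); h=cv2.cvtColor(im,cv2.COLOR_RGB2HSV); mk=cv2.inRange(h,np.array((80,100,30)),np.array((105,255,255))); mk[:,:120]=0; mk[:,440:]=0
    n,l,st,_=cv2.connectedComponentsWithStats(mk); print("teal bbox",st[1+np.argmax(st[1:,4])] if n>1 else None)
E
python3 - <<'E'
from h import *
where(); lidrows("pics/w4.png"); move([-97,0,36],15)
E
```

```text
t 3.42 tip(reader) [[-96.8  -0.4  41.7]] tilt/dir [ 0.26  -0.001 -0.965] F [ 1.23 -0.3   2.85] q [-0.27  0.53  2.24  0.79  0.22  0.17] open 0.0
teal bbox [  120     0   320   158 36350]
row [-0.01, 0.14, 0.54, -0.09, -0.06, -0.0] tcp [428. -36. 220.] r 430.0
```

```bash
python3 - <<'E'
from h import *
a=cv2.imread("pics/w4.png"); im=save("scene","pics/s4.png"); b=cv2.resize(im[150:270,220:380,::-1],(560,420)); cv2.imwrite("pics/c4.png",cv2.resize(np.hstack([a,b]),(800,300)))
E
```

```text
(no output)
```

View pics/c4.png

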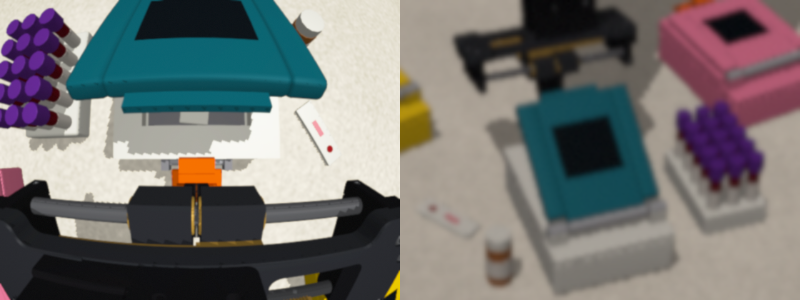

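The lid has sprung to its rest position, clear of the gripper, and the cassette is visible in the well. Next: back off the tab, then come in front of the lip.

```bash
python3 - <<'E'
from h import *
for p in ([-105,0,52],[-112,0,75],[-112,0,115],[-80,0,116],[-63,0,118],[-41,0,145],[-14,0,166],[18,0,179],[41,0,184],[54,0,184],[66,0,181]): move(p,15)
E
```

```text
row [-0.01, 0.49, -1.23, -0.07, -0.05, -0.0] tcp [421. -38. 236.] r 423.0
row [-0.01, 0.56, -3.63, -0.07, -0.05, -0.0] tcp [414. -41. 259.] r 416.0
row [-0.0, -0.48, -7.5, -0.07, -0.05, -0.0] tcp [414. -41. 299.] r 416.0
row [-0.0, -3.59, -6.76, -0.07, -0.05, -0.0] tcp [444. -29. 300.] r 445.0
row [-0.0, -5.29, -6.51, -0.07, -0.05, -0.0] tcp [460. -23. 302.] r 460.0
row [-0.0, -8.11, -8.55, -0.07, -0.05, -0.0] tcp [480. -15. 329.] r 481.0
row [0.0, -11.27, -9.87, -0.07, -0.05, -0.0] tcp [505.  -5. 350.] r 505.0
row [0.0, -14.69, -10.3, -0.07, -0.05, -0.0] tcp [535.   6. 363.] r 535.0
row [0.0, -17.04, -10.18, -0.07, -0.05, -0.0] tcp [557.  15. 368.] r 557.0
row [0.0, -18.3, -9.84, -0.07, -0.05, -0.0] tcp [569.  20. 368.] r 569.0
row [-0.0, -19.38, -9.24, -0.07, -0.05, -0.0] tcp [580.  24. 365.] r 580.0
```

Call:
{"name": "arm_command", "arguments": {
  "steps": [
    [0,0.3,-0.6,0,0,0],
    [0,0.5,-1.2,0,0,0],
    [0,0.5,-2.4,0,0,0],
    [0,0.5,-3.6,0,0,0],
    [0,0,-5.5,0,0,0],
    [0,-0.5,-7.5,0,0,0],
    [0,-0.5,-7.5,0,0,0],
    [0,-2,-7.1,0,0,0],
    [0,-3,-6.9,0,0,0],
    [0,-3.6,-6.8,0,0,0],
    [0,-3.6,-6.8,0,0,0],
    [0,-3.6,-6.8,0,0,0]
  ]
}}

```text
t: 4.52
eef_pos: [443.5, -29.2, 298.8]
tcp_rot: [-2.881, 0.001, -1.197]
ft_force: [0.3, -1.2, 0.6]
opening: 0.001
```

```bash
python3 - <<'E'
from h import *
where(); im=save("wrist","pics/w5.png"); s=save("scene","pics/s5.png"); b=cv2.resize(s[150:270,220:380,::-1],(560,420)); cv2.imwrite("pics/c5.png",cv2.resize(np.hstack([im[:,:,::-1],b]),(800,300)))
for p in ([-63,0,118],[-41,0,145],[-14,0,166],[18,0,179],[41,0,184],[54,0,184],[66,0,181]): move(p,15)
E
```

```text
t 4.52 tip(reader) [[-80.6   0.4 115.3]] tilt/dir [ 0.258  0.001 -0.966] F [ 0.26 -1.18  0.56] q [-0.24  0.39  2.15  0.38  0.42  0.62] open 0.0
row [0.02, -1.77, 0.2, 0.05, 0.03, -0.02] tcp [460. -23. 302.] r 460.0
row [0.02, -4.59, -1.84, 0.05, 0.03, -0.02] tcp [480. -15. 329.] r 481.0
row [0.02, -7.74, -3.17, 0.05, 0.03, -0.02] tcp [505.  -5. 350.] r 505.0
row [0.02, -11.17, -3.6, 0.05, 0.03, -0.02] tcp [535.   6. 363.] r 535.0
row [0.01, -13.52, -3.49, 0.05, 0.03, -0.02] tcp [557.  15. 368.] r 557.0
row [0.01, -14.78, -3.16, 0.05, 0.03, -0.02] tcp [569.  20. 368.] r 569.0
row [0.01, -15.86, -2.56, 0.05, 0.03, -0.02] tcp [580.  24. 365.] r 580.0
```

View pics/c5.png

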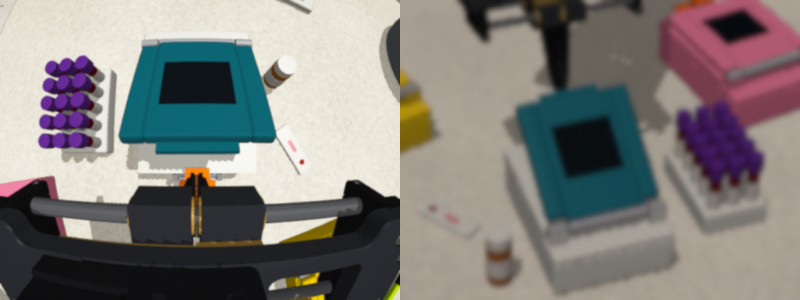

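The fingers are clear in front of the lip at wrist-half (197,150), with the tab released. I'll start the push along the lip's arc.

Call:
{"name": "arm_command", "arguments": {
  "steps": [
    [0,-1,0.1,0,0,0],
    [0,-1.8,0.2,0,0,0],
    [0,-2.5,-0.3,0,0,0],
    [0,-3.2,-0.8,0,0,0],
    [0,-3.9,-1.3,0,0,0],
    [0,-4.6,-1.8,0,0,0],
    [0,-5.4,-2.2,0,0,0],
    [0,-6.2,-2.5,0,0,0],
    [0,-7,-2.9,0,0,0],
    [0,-7.7,-3.2,0,0,0],
    [0,-7.7,-3.2,0,0,0]
  ]
}}

```text
t: 5.53
eef_pos: [506.5, -4.8, 351.0]
tcp_rot: [-2.878, -0.001, -1.197]
ft_force: [-0.4, 0.6, 0.2]
opening: 0.004
```

```bash
python3 - <<'E'
from h import *
where(); im=save("wrist","pics/w6.png"); s=save("scene","pics/s6.png"); b=cv2.resize(s[130:250,220:380,::-1],(560,420)); cv2.imwrite("pics/c6.png",cv2.resize(np.hstack([im[:,:,::-1],b]),(800,300)))
for p in ([18,0,179],[41,0,184],[54,0,184],[66,0,181]): move(p,15)
E
```

```text
t 5.53 tip(reader) [[-12.5  -0.2 167.5]] tilt/dir [ 0.26  -0.001 -0.965] F [-0.36  0.6   0.21] q [-0.16  0.37  1.96  0.24  0.6   0.85] open 0.0
row [0.02, -3.41, -0.38, 0.0, -0.0, 0.01] tcp [535.   6. 363.] r 535.0
row [0.02, -5.76, -0.27, 0.0, -0.0, 0.01] tcp [557.  15. 368.] r 557.0
row [0.02, -7.01, 0.06, 0.0, -0.0, 0.01] tcp [569.  20. 368.] r 569.0
row [0.02, -8.1, 0.66, 0.0, -0.0, 0.01] tcp [580.  24. 365.] r 580.0
```

View pics/c6.png

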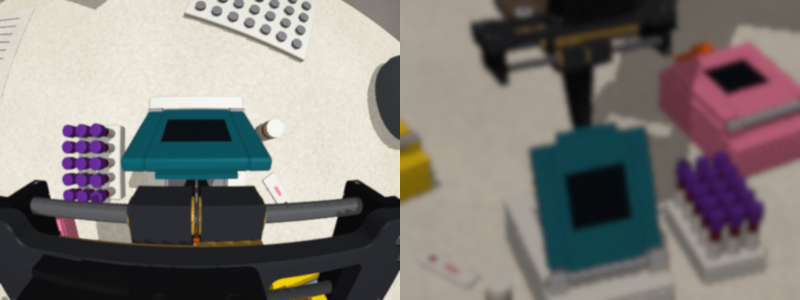

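The lid is following the fingers and is now near 1.05 rad. I continue past upright and then back away.

Call:
{"name": "arm_command", "arguments": {
  "steps": [
    [0,-0.8,-0.1,0,0,0],
    [0,-1.7,-0.2,0,0,0],
    [0,-2.6,-0.3,0,0,0],
    [0,-3.4,-0.4,0,0,0],
    [0,-4.2,-0.4,0,0,0],
    [0,-5,-0.3,0,0,0],
    [0,-5.8,-0.2,0,0,0],
    [0,-6.4,0,0,0,0],
    [0,-7,0.1,0,0,0],
    [0,-7.6,0.3,0,0,0],
    [0,-8,0.6,0,0,0],
    [0,-8,0.6,0,0,0]
  ]
}}

```text
t: 6.63
eef_pos: [579.5, 23.9, 364.4]
tcp_rot: [-2.88, 0.0, -1.197]
ft_force: [-0.1, -0.4, -0.1]
opening: 0.004
```

```bash
python3 - <<'E'
from h import *
where(); im=save("wrist","pics/w7.png"); s=save("scene","pics/s7.png"); b=cv2.resize(s[130:250,220:380,::-1],(560,420)); cv2.imwrite("pics/c7.png",cv2.resize(np.hstack([im[:,:,::-1],b]),(800,300)))
for p in ([72,0,180],[20,0,190],[-60,0,230],[-130,0,230]): move(p,15)
E
```

```text
t 6.63 tip(reader) [[ 65.5   0.  180.9]] tilt/dir [ 0.259  0.    -0.966] F [-0.08 -0.43 -0.09] q [-0.09  0.45  1.77  0.18  0.7   0.98] open 0.0
row [0.01, -0.66, 0.29, 0.04, 0.01, -0.01] tcp [586.  26. 364.] r 586.0
row [0.01, 4.1, -2.02, 0.04, 0.01, -0.01] tcp [537.   7. 374.] r 537.0
row [0.01, 10.8, -7.95, 0.04, 0.01, -0.01] tcp [463. -22. 414.] r 463.0
row [0.01, 17.56, -9.75, 0.04, 0.01, -0.01] tcp [397. -48. 414.] r 400.0
```

View pics/c7.png

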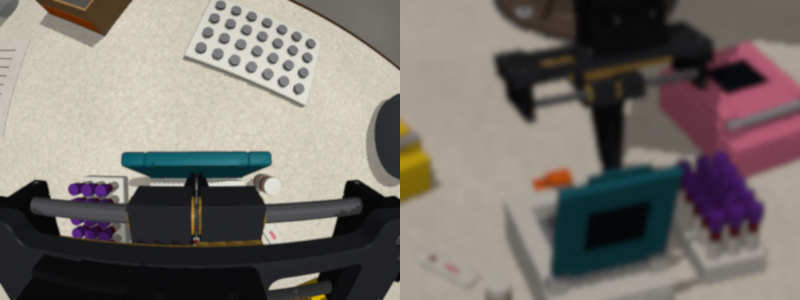

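The lid is past upright with no load on the wrist. I back away forwards and up, then check.

Call:
{"name": "arm_command", "arguments": {
  "steps": [
    [0,1.5,-0.5,0,0,0],
    [0,3,-1.5,0,0,0],
    [0,5.5,-3.5,0,0,0],
    [0,8,-5.5,0,0,0],
    [0,10.8,-8,0,0,0],
    [0,14,-9,0,0,0],
    [0,16,-9.5,0,0,0],
    [0,16,-9.5,0,0,0],
    [0,16,-9.5,0,0,0],
    [0,16,-9.5,0,0,0]
  ]
}}

```text
t: 7.57
eef_pos: [412.5, -41.9, 415.6]
tcp_rot: [-2.879, -0.001, -1.198]
ft_force: [1.2, -0.1, -0.0]
opening: 0.005
```

```bash
python3 - <<'E'
from h import *
where(); m=camera_model("wrist"); im=save("wrist","pics/w8.png"); s=save("scene","pics/s8.png"); t=save("top","pics/t8.png")
b=cv2.resize(s[130:280,200:400,::-1],(560,420)); cv2.imwrite("pics/c8.png",cv2.resize(np.hstack([im[:,:,::-1],b]),(800,300)))
# lid edge height: highest teal edge, scene vs wrist, at its middle
def mask(im,x0,y0,x1,y1,s):
    h=cv2.cvtColor(im,cv2.COLOR_RGB2HSV); k=cv2.inRange(h,np.array((80,s,20)),np.array((105,255,255))); o=np.zeros_like(k); o[y0:y1,x0:x1]=k[y0:y1,x0:x1]
    return max(cv2.findContours(o,cv2.RETR_EXTERNAL,cv2.CHAIN_APPROX_NONE)[0],key=cv2.contourArea)[:,0]
cs=mask(s,250,150,345,250,80); cw=mask(im,150,0,420,300,90)
for n,c in (("scene",cs),("wrist",cw)): print(n,c.min(0),c.max(0),[c[np.argmax(c@v)].tolist() for v in([-1,-1],[1,-1],[-1,1],[1,1])])
# prediction of lip edge / panel corners for candidate angles
def proj(m,p,fish):
    q=(np.atleast_2d(p)-m["xyz"])@Rn.from_euler("xyz",m["rotation"]).as_matrix(); K=m["K"]
    a=np.c_[q[:,0],-q[:,1]]/-q[:,2:]
    if fish: r=np.linalg.norm(a,axis=1)[:,None]; a=a/r*np.arctan(r)
    return (a*K[0,0]+[K[0,2],K[1,2]]).round(1).tolist()
for th in (1.57,1.7,1.85):
    P=rd(np.array([[60-130*np.cos(th),y,66+130*np.sin(th)] for y in (58,-58)])); print(th,proj(camera_model("scene"),P,0),proj(m,P,1))
E
```

```text
t 7.57 tip(reader) [[-113.8   -0.3  232.1]] tilt/dir [ 0.26  -0.001 -0.966] F [ 1.22 -0.08 -0.02] q [-0.29  0.15  2.07  0.24  0.73  0.74] open 0.0
scene [281 200] [334 240] [[287, 210], [333, 201], [282, 240], [323, 231]]
wrist [208   0] [339  81] [[208, 0], [339, 0], [224, 78], [323, 78]]
1.57 [[327.0, 188.4], [278.4, 198.3]] [[200.1, 25.2], [349.2, 25.2]]
1.7 [[329.9, 193.1], [280.8, 203.3]] [[202.2, 9.5], [347.1, 9.4]]
1.85 [[333.1, 199.6], [283.6, 210.0]] [[205.1, -5.0], [344.1, -5.1]]
```

View pics/c8.png

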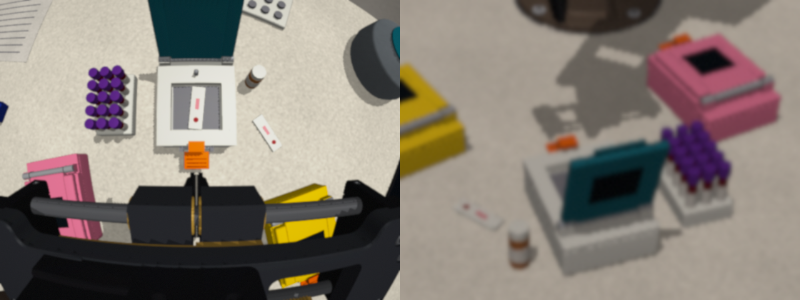

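The lid's top corners in the scene view, (333,201) and (287,210), match the 1.85 rad prediction. The cassette lies in the well. A last check that it is stable and the neighbours haven't moved, then I hand in.

```bash
python3 - <<'E'
from h import *
for _ in range(6): s=read_camera("scene")
h=cv2.absdiff(s,cv2.cvtColor(cv2.imread("pics/s8.png"),cv2.COLOR_BGR2RGB)); print("still: max diff vs 0.4 s ago",h.max())
t=read_camera("top"); t0=cv2.cvtColor(cv2.imread("pics/t0.png"),cv2.COLOR_BGR2RGB); s0=cv2.cvtColor(cv2.imread("pics/s0.png"),cv2.COLOR_BGR2RGB)
for n,a,b,(x,y,w,q) in (("rack",t,t0,(198,183,38,50)),("vial",s,s0,(252,242,16,22)),("cass_out",s,s0,(226,230,28,16)),("phone",s,s0,(60,220,52,45)),("highl",s,s0,(110,175,30,30)),("stamp",s,s0,(443,183,22,30))):
    d=cv2.absdiff(a,b)[y:y+q,x:x+w]; print(n,d.mean().round(1),d.max())
where(); print(job_done())
E
```

```text
still: max diff vs 0.4 s ago 13
rack 9.9 81
vial 3.4 6
cass_out 4.3 6
phone 2.8 6
highl 3.8 6
stamp 3.1 6
t 8.07 tip(reader) [[-1.142e+02  1.000e-01  2.317e+02]] tilt/dir [ 0.259  0.    -0.966] F [0.16 0.16 0.67] q [-0.29  0.15  2.07  0.24  0.73  0.74] open 0.0
the job is handed in; nothing more can be done
None
```

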